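# Swap the sugar bowl and the tea tin on the shelf over the sink

### The arm

A 6-joint arm with a two-finger parallel gripper is mounted at the origin on the work surface. World frame = base frame: x ahead of the robot, y to its left, z up, the work surface at z = 0. Lengths are in m, angles in rad, forces in N, time in s.
With the tool pointing down it reaches from about 0.375 to 0.9 m from the base axis. Payload 3.1 kg.
Tool frame: the origin (TCP) lies midway between the tips of the shut fingers; the grasp point (between the pads) lies 19 mm behind it; x points along the fingers, y is the direction in which the jaws open and shut, and the axes are right-handed (so a half turn about x gives the same grasp; the last joint's range is limited). The gripper opens to 87 mm and grips with 3 to 60 N. Pads are 19 mm wide; open, the fingers measure 117 mm over their backs; the gripper's body (75 mm by 190 mm) begins 51 mm behind the grasp point.
Start: joints at [-1.45, 0.527, 1.433, -0, 1.181, -0.178], TCP at [0.184, -0.597, 0.223] pointing down, gripper open.
Joint ranges: [-3.08, 3.08], [-0.75, 2.2], [0.22, 2.44], [-1.43, 4.57], [0, 2.65], [-2.85, 2.85]. Speed limits (rad/s): [2.79, 2.79, 3.14, 3.14, 3.14, 3.14].

### API

Orientations are given as a unit quaternion [x, y, z, w].
In Python, from rig import get_obs, imaging, robot gives the robot as it stands.
- The arm moves only by the shell command python3 -m inch 'ROWS' [FORCE]. ROWS is JSON, a list of rows, each a list of 3 entries, a list of its own where there are three numbers: the finger opening in mm, from 0 to 87, then the shift along the tool's x, y, z in mm, then the turn, a rotation vector about the tool's x, y, z in degrees. In form: [[grip, [dx, dy, dz], [wx, wy, wz]], ...]. A call has 1 to 12 rows; each row shifts and turns the pose as measured when the row begins, along the tool's axes as they then stand; what a row does not reach is not made up. A row lasts 1/8 s, in which the tool goes at most 62.5 mm and 10.7 degrees, less where a joint would pass 70% of its speed; a pose out of reach is approached as far as the arm can. A call with a gripper value outside its range is refused whole. The fingers move at their own pace and stop on an object; FORCE is the grip in N (left out, the last holds). Time passes only in rows, so rows that do not move let the fingers close. It gives the time, the measured TCP pose, the force and the opening at its end, in the units of the state.
- get_obs(): the state, without advancing time (a new reading comes with each control period).
- imaging.camera(name): name is "side" or "top"; returns the picture (420x560x3 uint8, red, green, blue); there is no depth.
- imaging.camera_params(name): a dict with "camera_matrix" (3x3 intrinsics, pixels), "k1" (the pictures are not rectified: a ray, as slopes to the right and down, at radius r is drawn at 1 + k1 r^2 times it, then the intrinsics apply), "xyz" and "rotation" of the camera in the world. Camera axes: x right, y down, z forward; pixel columns grow to the right and rows downward; lengths in m; the calibration is good to about 2 mm. A picture is of the moment at which its call begins. camera_params takes no time and is no camera call.
- robot.hand_in(): hands the job in, once; it reports no verdict.
Trained networks look in the newest picture that a camera, given by its name, has taken for a name from the list of things; names that differ only in an ending like _2 or _b are one class to them, and where a whole thing is asked for, a point or a joint stands for the part that bears it (a point fixed in the world has none). Each returns a list of dicts, best first, with "confidence" (0 to 1); they miss things now and then, are a little off and sometimes report something else, mostly with a low value. They report only what shows in the picture. A call takes as long as a camera call.
- imaging.cut_out(camera, target): "pixels" (420x560 bool, what is visible of it) and "box" ([centre column, centre row, width, height] in pixels, round what is visible of it).
- imaging.tip_of(camera, target): "pixel" ([column, row] in pixels: a listed point, or the origin of a listed thing).
The state is a dict: "time": time; "q": joint angles; "joint_velocities": joint speeds; "joint_torque": joint torques, N m; "position": TCP position; "tool_rot": TCP orientation; "ft_force": force on the tool from outside, world axes, zero at the start; "moment": the same for the moment, N m; "grip_width": finger opening in m.
Only numpy, scipy, OpenCV 4.12 (cv2) and the standard library are available. Lean on these libraries where they do the work, as an engineer would, in place of code of your own. Each camera call takes 0.05 s, during which the arm holds its last target. There are 200 camera calls.

### The job

Swap the brown lidded sugar bowl and the green tea tin on the pale blue shelf over the sink, so that each ends standing upright and wholly on the cork coaster where the other stood. Keep both upright all the way and set them down gently rather than dropping them, and leave the clear caddy of teaspoons where it is.

Things in the scene. Friction and masses are not known exactly. Their poses are not given: they have to be found in the camera images.
- shelf: Fixed pale blue shelf, 280 x 580 mm, level. Origin: centre of its footprint at worktop height; x away from the robot (within 0.2 rad), y left along it. Board top at z 90 mm. Two fixed cork coasters, 100 mm across, tops at z 94, centred at x -50, y +140 and x -50, y -140. The bare board between them (x -50, y 0, 80 mm each way) is always free to park on. Behind, at x +95: red tin, brown mug, caddy.
- sugar_bowl: Dark brown sugar bowl, on either coaster. Straight-sided, 64 mm across from 10 to 56 mm up, 67 mm tall with lid shut. Origin: centre of underside, z up; +x faces away from the robot within 0.7 rad. Above 53 mm a hinge barrel stands 6 mm out at +x and the lid's thumb tab 11 mm out at -x: grip along its y axis, 40 mm up. The lid swings freely and falls shut. 0.2 to 0.42 kg.
- tea_tin: Dark green round tea tin with a cream band and a green lid (fast), on the other coaster; the red tin of the same shape is a bystander. 64 mm across, 68 mm tall, of which the lid is the upper 14 mm. Origin: centre of underside, z up. Grip it along any level line, 40 mm up. 0.13 to 0.25 kg.
- caddy: Clear plastic cutlery caddy, open box 75 (x) by 95 (y) by 100 mm tall, with two steel teaspoons standing in it up to 165 mm. Origin: centre of underside, z up. Loose bystander in the shelf's back row (left, middle or right), to stay where it is.

How it is judged:
At the end, for the whole second after the job is handed in: Bowl and tin have changed places: each at rest on the coaster where the other stood, upright within 0.1 rad, its centre within 18 mm of the coaster's centre along each shelf axis (wholly on it), its underside within 8 mm of the coaster's top (x of sugar_bowl in the frame of shelf between -0.068 and -0.032 m and z of sugar_bowl in the frame of shelf between 0.086 and 0.102 m and angle between each of sugar_bowl, tea_tin's own z axis and vertical below 0.1 rad and distance of each of sugar_bowl, tea_tin from where it was at the start of the episode above 0.2 m and linear speed of each of sugar_bowl, tea_tin below 0.02 m/s and angular speed of each of sugar_bowl, tea_tin below 0.2 rad/s and x of tea_tin in the frame of shelf between -0.068 and -0.032 m and z of tea_tin in the frame of shelf between 0.086 and 0.102 m and ((y of sugar_bowl in the frame of shelf between 0.122 and 0.158 m and y of tea_tin in the frame of shelf between -0.158 and -0.122 m) or (y of sugar_bowl in the frame of shelf between -0.158 and -0.122 m and y of tea_tin in the frame of shelf between 0.122 and 0.158 m))); the robot touches nothing.
It fails at once if the sugar bowl is tipped by more than 0.5 rad (angle between sugar_bowl's own z axis and vertical above 0.5 rad).
It fails at once if the sugar bowl is dropped: let go while more than 15 mm above the coasters (contact force between sugar_bowl and the fingers below 0.05 N and z of sugar_bowl in the frame of shelf above 0.109 m).
It fails at once if the tea tin is tipped by more than 0.5 rad (angle between tea_tin's own z axis and vertical above 0.5 rad).
It fails at once if the tea tin is dropped: let go while more than 15 mm above the coasters (contact force between tea_tin and the fingers below 0.05 N and z of tea_tin in the frame of shelf above 0.109 m).
It fails at once if the caddy is shifted by more than 30 mm (distance of caddy from where it was at the start of the episode above 0.03 m).
It also fails if it takes over 67 s, if anything falls off the work surface, if the arm or the gripper's body presses on something with over 40 N, if the wrist force passes 120 N, or if a joint passes its speed limit or range.

## Working session

There is one attempt and no reset: what is moved stays moved. The work goes in short steps, Python scripts to look and compute and a shell command to move; the robot and the scene stay as the last step left them, time stands still between calls to the robot, and variables do not carry over. Pictures are saved under pics/ and viewed, about 8 in all and at most 12, crops included, and the job is handed in when it is done.

```bash
mkdir -p pics; ls; cat > h.py <<'E'
import numpy as np, cv2
from rig import get_obs, imaging, robot
from scipy.spatial.transform import Rotation as R
def ray(cam,px):
    p=imaging.camera_params(cam);K=np.array(p["camera_matrix"]);k=p["k1"]
    d=cv2.undistortPoints(np.array([[px]],float),K,np.array([k,0,0,0,0.]))[0,0]
    M=np.array(p["rotation"]); M=R.from_quat(M).as_matrix() if M.size==4 else M
    return np.array(p["xyz"]),M@np.array([d[0],d[1],1])
def at_z(cam,px,z):
    o,d=ray(cam,px); return o+d*(z-o[2])/d[2]
def snap(cam,name=None):
    im=imaging.camera(cam)
    if name: cv2.imwrite("pics/"+name,im[:,:,::-1])
    return im
E
python3 - <<'E'
from h import *
for c in("top","side"):
    snap(c,c+"0.png"); p=imaging.camera_params(c); print(c,p)
    for t in("sugar_bowl","tea_tin","caddy","shelf"):
        for r in imaging.tip_of(c,t)[:2]: print(t,r["confidence"],r["pixel"],at_z(c,r["pixel"],0 if t=="shelf" else .094 if t!="caddy" else .09).round(3))
        for r in imaging.cut_out(c,t)[:2]: print("  box",r["confidence"],r["box"])
o=get_obs();print(o["time"],o["position"],o["tool_rot"],o["q"])
a=cv2.imread("pics/top0.png");b=cv2.imread("pics/side0.png")
E
```

```text
pics
top {'camera_matrix': array([[412.41051115,   0.        , 289.32572046],
       [  0.        , 412.41051115, 209.15361429],
       [  0.        ,   0.        ,   1.        ]]), 'k1': -0.11484326675586928, 'xyz': array([0.55205948, 0.0446454 , 0.78299741]), 'rotation': array([-0.7051243 ,  0.70755145, -0.04235369,  0.01941231])}
tea_tin 0.86 [373.2, 222.5] [ 0.589 -0.12   0.094]
  box 0.62 [381.5, 221.7, 50.4, 42.5]
caddy 0.69 [169.7, 165.2] [0.688 0.226 0.09 ]
  box 0.94 [158.6, 156.1, 79.9, 68.0]
shelf 0.8 [288.6, 208.3] [0.622 0.02  0.   ]
  box 0.62 [289.4, 209.0, 353.3, 204.8]
side {'camera_matrix': array([[383.79679174,   0.        , 277.3556021 ],
       [  0.        , 383.79679174, 203.58485837],
       [  0.        ,   0.        ,   1.        ]]), 'k1': -0.04817672546843842, 'xyz': array([ 0.35624653, -0.38959612,  0.59193274]), 'rotation': array([ 0.89157308, -0.25346303,  0.09832898, -0.36219519])}
sugar_bowl 0.72 [217.0, 172.0] [0.55  0.16  0.094]
sugar_bowl 0.37 [316.1, 266.4] [ 0.585 -0.125  0.094]
  box 0.97 [212.8, 160.2, 46.3, 42.7]
tea_tin 0.95 [314.8, 262.3] [ 0.588 -0.117  0.094]
tea_tin 0.66 [259.1, 135.1] [0.68  0.223 0.094]
  box 0.6 [322.0, 251.2, 45.4, 61.6]
  box 0.36 [214.2, 160.8, 41.1, 42.0]
caddy 0.65 [261.3, 135.5] [0.686 0.224 0.09 ]
  box 0.74 [261.7, 106.9, 60.0, 90.0]
shelf 0.67 [285.0, 233.9] [0.621 0.022 0.   ]
  box 0.75 [307.2, 256.4, 319.3, 275.5]
0.9 [ 0.1840336  -0.59729606  0.22259295] [-0.69922359 -0.10521541  0.69923544 -0.10528955] [-1.45045374e+00  5.27444530e-01  1.43266728e+00 -1.48166650e-05
  1.18137554e+00 -1.78461175e-01]
```

View pics/top0.png

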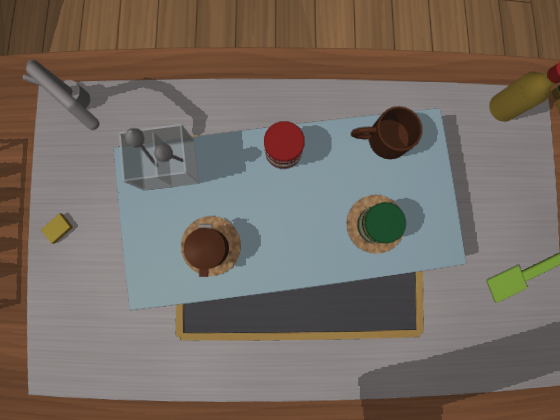

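View pics/side0.png

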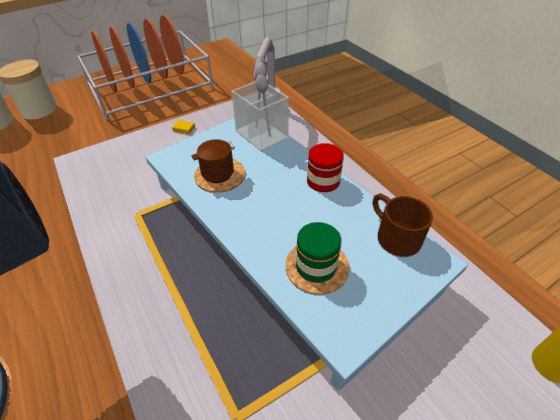

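Top: bowl at (206,247) with tab toward the robot at (204,272), green tin at (384,222), coasters at (211,246) and (376,224), caddy at back left (158,156), red tin at (285,143), mug at (396,132). Side agrees; the "top" network missed the bowl.

```bash
python3 - <<'E'
from h import *
c=[at_z("top",p,.09)[:2] for p in [(114,148),(440,109),(464,263),(129,308)]]
c=np.array(c);print(c.round(3),"centre",c.mean(0).round(3))
ly=(c[0]+c[3]-c[1]-c[2])/2; print("len",np.linalg.norm(ly),"yaw",np.arctan2(-ly[0],ly[1]))
im=cv2.imread("pics/top0.png");hsv=cv2.cvtColor(im,cv2.COLOR_BGR2HSV)
# coasters: fit circle to cork hull
for n,(x,y) in dict(bowl=(211,246),tin=(376,224)).items():
    w=np.zeros(im.shape[:2],np.uint8);cv2.circle(w,(x,y),38,1,-1)
    m=((hsv[...,0]<25)|(hsv[...,0]>170))&(hsv[...,1]>70)&(w>0)
    if n=="tin": m|=False
    q=np.argwhere(m)[:,::-1].astype(np.float32)
    P=np.array([at_z("top",p,.094)[:2] for p in q])
    (cx,cy),r=cv2.minEnclosingCircle(P.astype(np.float32));print(n,"coaster",cx,cy,r)
    if n=="bowl":
        b=(hsv[...,2]<85)&m; n_,l,s,ce=cv2.connectedComponentsWithStats(b.astype(np.uint8));i=1+s[1:,4].argmax()
        print("bowlblob",s[i],ce[i])
        for row in range(s[i][1],s[i][1]+s[i][3],3):
            xs=np.where(l[row]==i)[0];print(row,xs.min(),xs.max())
    else:
        g=(abs(hsv[...,0].astype(int)-65)<20)&(hsv[...,1]>120)&(w>0);q=np.argwhere(g)[:,::-1]
        P=np.array([at_z("top",p,.162)[:2] for p in q]);(cx,cy),r=cv2.minEnclosingCircle(P.astype(np.float32));print("tin lid",cx,cy,r)
s=imaging.camera("side");
for r in imaging.tip_of("side","sugar_bowl")[:1]:print(at_z("side",r["pixel"],.094))
big=cv2.resize(im[205:290,165:255],None,fx=6,fy=6,interpolation=cv2.INTER_CUBIC);cv2.imwrite("pics/c.png",np.clip(big*1.6,0,255).astype(np.uint8))
E
```

```text
[[ 0.719  0.325]
 [ 0.792 -0.248]
 [ 0.518 -0.28 ]
 [ 0.447  0.291]] centre [0.619 0.022]
len 0.5769023800021978 yaw 0.12493854162989369
bowl coaster 0.5500131845474243 0.15395620465278625 0.051417574286460876
bowlblob [ 184  228   47   49 1348] [208.0541543  248.33160237]
228 199 208
231 193 218
234 190 222
237 188 225
240 186 227
243 185 228
246 184 228
249 198 228
252 199 230
255 198 227
258 197 225
261 191 223
264 192 221
267 197 213
270 200 207
273 200 207
276 206 206Traceback (most recent call last):
  File "<stdin>", line 12, in <module>
  File "h.py", line 10, in at_z
    o,d=ray(cam,px); return o+d*(z-o[2])/d[2]
        ~~~^^^^^^^^
  File "h.py", line 5, in ray
    p=imaging.camera_params(cam);K=np.array(p["camera_matrix"]);k=p["k1"]
ValueError: time passes only in moves, steps and waits
```

```bash
python3 - <<'E'
s=open('h.py').read().replace("def ray","import functools\n@functools.lru_cache(None)\ndef cp(c): return imaging.camera_params(c)\ndef ray",1).replace("p=imaging.camera_params(cam)","p=cp(cam)")
open('h.py','w').write(s)
E
python3 - <<'E'
from h import *
im=cv2.imread("pics/top0.png");hsv=cv2.cvtColor(im,cv2.COLOR_BGR2HSV)
g=(abs(hsv[...,0].astype(int)-65)<20)&(hsv[...,1]>120)&(hsv[...,2]>40)
g[:,:350]=0;g[:,420:]=0
P=np.array([at_z("top",p,.162)[:2] for p in np.argwhere(g)[:,::-1]])
print("tin lid",cv2.minEnclosingCircle(P.astype(np.float32)))
for p in [(184,247),(228,247),(206,228),(206,268)]:print(p,at_z("top",p,.155)[:2])
big=cv2.resize(im[205:290,165:255],None,fx=6,fy=6,interpolation=cv2.INTER_CUBIC);cv2.imwrite("pics/c.png",np.clip(big*1.8,0,255).astype(np.uint8))
E
```

```text
tin lid ((0.586388111114502, -0.11938848346471786), 0.033589500933885574)
(184, 247) [0.54972407 0.18432297]
(228, 247) [0.54968121 0.11736067]
(206, 228) [0.5785422  0.15104594]
(206, 268) [0.51803578 0.15054298]
```

View pics/c.png

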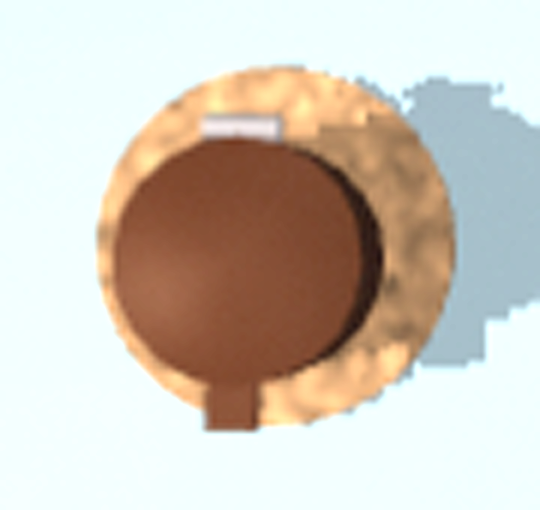

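Crop: lid centre (204.7,248.3), hinge (205.3,226), tab tip (203.7,276.7) in the full picture.

```bash
python3 - <<'E'
from h import *
for n,p,z in [("lid",(204.7,248.3),.161),("hinge",(205.3,226),.15),("tab",(203.7,276.7),.155)]:print(n,at_z("top",p,z))
h=at_z("top",(205.3,226),.152);t=at_z("top",(203.7,276.7),.155);d=h-t;print("yaw",np.arctan2(d[1],d[0]),np.linalg.norm(d))
o=get_obs();print(o["time"],R.from_quat(o["tool_rot"]).as_matrix().round(3))
E
```

```text
lid [0.54779853 0.15169977 0.161     ]
hinge [0.58182272 0.1530034  0.15      ]
tab [0.50494403 0.15395734 0.155     ]
yaw -0.016880764900582258 0.07685416676018933
0.9 [[-0.     0.294 -0.956]
 [-0.    -0.956 -0.294]
 [-1.     0.     0.   ]]
```

```bash
python3 -m inch '[[87,[-15,0,0],[8.6,0,0]],[87,[-15,0,0],[8.6,0,0]],[87,[0,-40,-33],[0,0,0]],[87,[0,-40,-33],[0,0,0]],[87,[0,-40,-33],[0,0,0]],[87,[0,-40,-33],[0,0,0]],[87,[0,-40,-33],[0,0,0]],[87,[0,-40,-33],[0,0,0]],[87,[0,-40,-33],[0,0,0]],[87,[0,-40,-33],[0,0,0]],[87,[0,-40,-33],[0,0,0]],[87,[0,0,0],[0,0,0]]]' 25
python3 - <<'E'
from h import *
o=get_obs();print(o["time"],o["position"],R.from_quat(o["tool_rot"]).as_matrix().round(3),o["q"])
E
```

```text
time: 2.4
position: [0.4952, -0.2334, 0.2542]
tool_rot: [0.709, -0.008, -0.705, -0.003]
ft_force: [-0.1, -0.5, -0.8]
grip_width: 0.0869
2.4 [ 0.49521398 -0.23341611  0.25416659] [[ 0.005 -0.015 -1.   ]
 [-0.006 -1.     0.015]
 [-1.     0.006 -0.005]] [-0.64347997  0.38261842  1.59589843 -0.00220348  1.15540178  0.94352393]
```

```bash
python3 -m inch '[[87,[0,-38,-30],[0,0,0]],[87,[0,-38,-30],[0,0,0]],[87,[0,-38,-30],[0,0,0]],[87,[0,0,0],[0,0,0]],[87,[0,0,0],[0,0,0]]]' 25
python3 - <<'E'
from h import *
s=snap("side","side1.png");snap("top")
print([ (r["confidence"],at_z("side",r["pixel"],.094).round(3)) for r in imaging.tip_of("side","tea_tin")[:2]])
E
```

```text
time: 3.02
position: [0.5879, -0.1235, 0.2538]
tool_rot: [0.708, -0.011, -0.706, -0.003]
ft_force: [0.9, -0.3, -0.6]
grip_width: 0.0869
[(0.79, array([ 0.583, -0.119,  0.094]))]
```

View pics/side1.png

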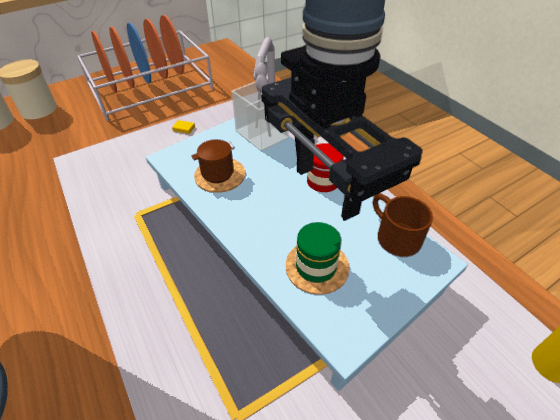

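The open gripper hangs over the tin, which is at (318,250); it spans the tin along y, clear of the mug at (405,225). Going down.

```bash
python3 -m inch '[[87,[30,-4,1],[0,0,0]],[87,[30,0,0],[0,0,0]],[87,[30,0,0],[0,0,0]],[87,[25,0,0],[0,0,0]],[87,[17,0,0],[0,0,0]],[87,[5,0,0],[0,0,0]],[87,[0,0,0],[0,0,0]]]' 25
```

```text
time: 4.05
position: [0.5864, -0.1296, 0.116]
tool_rot: [0.71, -0.016, -0.704, -0.007]
ft_force: [-0.2, 0.8, -0.7]
grip_width: 0.0871
```

```bash
cat >> h.py <<'E'
def corr(tgt,yaw=-90):
    "rows needed (tool shift mm, rotvec deg) to reach world tgt, tool straight down, tool y at yaw deg"
    o=get_obs();M=R.from_quat(o["tool_rot"]);y=np.radians(yaw)
    T=R.from_matrix(np.array([[0,0,-1],[np.cos(y),np.sin(y),0],[np.sin(y),-np.cos(y),0]]).T)
    print(o["time"],"pos",o["position"].round(4),"shift",(M.inv().apply(np.array(tgt)-o["position"])*1e3).round(1),"turn",np.degrees((M.inv()*T).as_rotvec()).round(2),"w",round(o["grip_width"],4),"F",o["ft_force"].round(1))
E
python3 -c "
from h import *
corr([.5865,-.1195,.115])"
```

```text
4.05 pos [ 0.5864 -0.1296  0.116 ] shift [  0.9 -10.2   0.2] turn [-1.84 -0.54 -0.76] w 0.0871 F [-0.2  0.8 -0.7]
```

```bash
python3 -m inch '[[87,[1,-10,0],[-1.8,-0.5,-0.8]],[87,[0,0,0],[0,0,0]]]' 25; python3 -c "
from h import *
corr([.5865,-.1195,.115])"
```

```text
time: 4.3
position: [0.5879, -0.1194, 0.1165]
tool_rot: [0.708, 0.001, -0.706, 0.0]
ft_force: [0.2, -0.4, 0.1]
grip_width: 0.0869
4.3 pos [ 0.5879 -0.1194  0.1165] shift [1.5 0.1 1.4] turn [ 0.09 -0.18  0.03] w 0.0869 F [ 0.2 -0.4  0.1]
```

Close, and a small lift to test the grip (stays below the drop limit of 15 mm).

```bash
python3 -m inch '[[60,[0,0,0],[0,0,0]],[60,[0,0,0],[0,0,0]],[60,[0,0,0],[0,0,0]],[60,[0,0,0],[0,0,0]],[60,[0,0,0],[0,0,0]],[60,[0,0,0],[0,0,0]],[50,[-4,0,0],[0,0,0]],[50,[-6,0,0],[0,0,0]],[50,[0,0,0],[0,0,0]]]' 25; python3 -c "
from h import *
corr([.5694,.0158,.136])"
```

```text
time: 5.42
position: [0.5878, -0.1191, 0.1276]
tool_rot: [0.708, 0.001, -0.706, 0.001]
ft_force: [1.3, -0.3, -2.6]
grip_width: 0.0638
5.425 pos [ 0.5878 -0.1191  0.1276] shift [  -8.5 -135.    18.1] turn [ 0.13 -0.2   0.01] w 0.0638 F [ 1.3 -0.3 -2.6]
```

```bash
python3 -m inch '[[50,[-8,-12,1],[0,0,0]],[50,[-5,-25,3],[0,0,0]],[50,[0,-30,4],[0,0,0]],[50,[0,-30,4],[0,0,0]],[50,[0,-25,4],[0,0,0]],[50,[0,-12,2],[0,0,0]],[50,[0,0,0],[0,0,0]]]' 25; python3 -c "
from h import *
corr([.5694,.0158,.113])"
```

```text
time: 6.3
position: [0.5684, 0.0224, 0.1436]
tool_rot: [0.709, 0.001, -0.705, 0.0]
ft_force: [-0.0, -0.2, -3.9]
grip_width: 0.0637
6.3 pos [0.5684 0.0224 0.1436] shift [30.6  6.6 -0.9] turn [ 0.15 -0.28  0.07] w 0.0637 F [-0.  -0.2 -3.9]
```

```bash
python3 -m inch '[[50,[10,5,0],[0,0,0]],[50,[10,0,0],[0,0,0]],[50,[6,0,0],[0,0,0]],[50,[2,0,0],[0,0,0]],[50,[0,0,0],[0,0,0]]]' 25; python3 -c "
from h import *
corr([.5694,.0158,.1125])"
```

```text
time: 6.92
position: [0.5692, 0.0143, 0.1137]
tool_rot: [0.709, -0.0, -0.705, -0.001]
ft_force: [-1.1, 2.0, 1.7]
grip_width: 0.0633
6.925 pos [0.5692 0.0143 0.1137] shift [ 1.2 -1.5 -0.1] turn [-0.08 -0.27  0.07] w 0.0633 F [-1.1  2.   1.7]
```

```bash
python3 -m inch '[[66,[0,0,0],[0,0,0]],[72,[0,0,0],[0,0,0]],[87,[0,0,0],[0,0,0]],[87,[0,0,0],[0,0,0]],[87,[0,0,0],[0,0,0]],[87,[-20,0,0],[0,0,0]],[87,[-40,0,0],[0,0,0]],[87,[-45,0,0],[0,0,0]],[87,[-15,0,0],[0,0,0]],[87,[0,0,0],[0,0,0]]]' 25; python3 - <<'E'
from h import *
corr([.548,.1525,.235])
snap("side","side2.png")
for t in("tea_tin","sugar_bowl"):print(t,[ (r["confidence"],at_z("side",r["pixel"],.092).round(3)) for r in imaging.tip_of("side",t)[:2]])
E
```

```text
time: 8.18
position: [0.5692, 0.0138, 0.2374]
tool_rot: [0.709, -0.0, -0.705, -0.0]
ft_force: [0.3, 0.6, 0.6]
grip_width: 0.0871
8.175 pos [0.5692 0.0138 0.2374] shift [   2.3 -138.6   21.4] turn [-0.06 -0.36  0.01] w 0.0871 F [0.3 0.6 0.6]
tea_tin [(0.94, array([0.567, 0.015, 0.092]))]
sugar_bowl [(0.67, array([0.549, 0.158, 0.092]))]
```

```bash
python3 -m inch '[[87,[0,-30,4],[0,-0.3,0]],[87,[0,-40,7],[0,0,0]],[87,[0,-35,6],[0,0,0]],[87,[0,-25,4],[0,0,0]],[87,[0,0,0],[0,0,0]],[87,[0,0,0],[0,0,0]]]' 25; python3 - <<'E'
from h import *
corr([.548,.154,.115])
snap("side","side3.png")
for t in("tea_tin","sugar_bowl"):print(t,[ (r["confidence"],at_z("side",r["pixel"],.092).round(3)) for r in imaging.tip_of("side",t)[:2]])
E
```

```text
time: 9.07
position: [0.5428, 0.1461, 0.2266]
tool_rot: [-0.7, 0.001, 0.714, 0.001]
ft_force: [-0.7, 0.9, 0.1]
grip_width: 0.0871
9.075 pos [0.5428 0.1461 0.2266] shift [111.5  -7.9  -7.4] turn [-0.19  1.13 -0.  ] w 0.0871 F [-0.7  0.9  0.1]
tea_tin [(0.75, array([0.567, 0.017, 0.092]))]
sugar_bowl [(0.88, array([0.552, 0.157, 0.092]))]
```

View pics/side3.png

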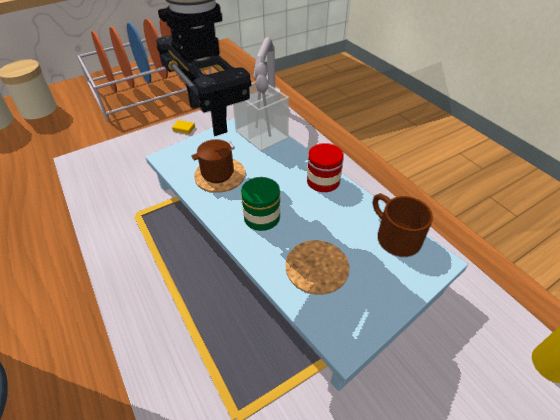

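Tin stands upright mid-shelf (262,205), bowl at (216,163), its tab toward the robot. Descend partway with correction.

```bash
python3 -m inch '[[87,[10,-8,-6],[0,1.1,0]],[87,[20,0,0],[0,0,0]],[87,[15,0,0],[0,0,0]],[87,[5,0,0],[0,0,0]],[87,[0,0,0],[0,0,0]]]' 25; python3 -c "
from h import *
corr([.549,.1545,.115])"
```

```text
time: 9.85
position: [0.5515, 0.1502, 0.1763]
tool_rot: [0.708, -0.004, -0.706, -0.004]
ft_force: [0.5, 0.2, 0.4]
grip_width: 0.0867
9.85 pos [0.5515 0.1502 0.1763] shift [61.3 -4.3  2.8] turn [-0.59 -0.22 -0.01] w 0.0867 F [0.5 0.2 0.4]
```

```bash
python3 -m inch '[[87,[5,-4,3],[-0.6,-0.2,0]],[87,[20,0,0],[0,0,0]],[87,[20,0,0],[0,0,0]],[87,[10,0,0],[0,0,0]],[87,[4,0,0],[0,0,0]],[87,[0,0,0],[0,0,0]]]' 25; python3 -c "
from h import *
corr([.549,.1545,.115])"
```

```text
time: 10.6
position: [0.5507, 0.1556, 0.1184]
tool_rot: [0.71, 0.001, -0.705, 0.001]
ft_force: [1.0, -0.5, 0.3]
grip_width: 0.0867
10.6 pos [0.5507 0.1556 0.1184] shift [3.4 1.1 1.7] turn [ 0.14 -0.39  0.05] w 0.0867 F [ 1.  -0.5  0.3]
```

```bash
python3 -m inch '[[75,[3,1,1],[0,-0.4,0]],[66,[0,0,0],[0,0,0]],[60,[0,0,0],[0,0,0]],[60,[0,0,0],[0,0,0]],[55,[0,0,0],[0,0,0]],[50,[0,0,0],[0,0,0]],[50,[0,0,0],[0,0,0]]]' 25; python3 -c "
from h import *
corr([.549,.1545,.25])"
```

```text
time: 11.48
position: [0.5507, 0.1547, 0.1166]
tool_rot: [0.708, 0.001, -0.706, 0.0]
ft_force: [0.2, 0.8, -0.7]
grip_width: 0.0642
11.475 pos [0.5507 0.1547 0.1166] shift [-133.4    0.     1.4] turn [ 0.14 -0.13  0.06] w 0.0642 F [ 0.2  0.8 -0.7]
```

```bash
python3 -m inch '[[50,[-4,0,0],[0,0,0]],[50,[-8,0,0],[0,0,0]],[50,[-14,0,0],[0,0,0]],[50,[-18,0,0],[0,0,0]],[50,[-18,0,0],[0,0,0]],[50,[-18,0,0],[0,0,0]],[50,[-14,0,0],[0,0,0]],[50,[-6,0,0],[0,0,0]],[50,[0,0,0],[0,0,0]]]' 30; python3 - <<'E'
from h import *
corr([.588,-.123,.215])
snap("side","side4.png")
E
```

```text
time: 12.6
position: [0.5492, 0.1544, 0.2235]
tool_rot: [0.708, 0.001, -0.707, 0.001]
ft_force: [-0.7, -0.3, -3.9]
grip_width: 0.0644
12.6 pos [0.5492 0.1544 0.2235] shift [  8.3 277.5 -38. ] turn [ 0.15 -0.1   0.05] w 0.0644 F [-0.7 -0.3 -3.9]
```

View pics/side4.png

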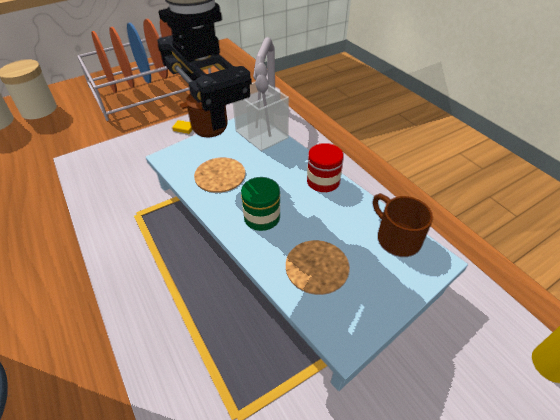

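Bowl hangs upright in the fingers (208,115); both coasters are now bare at (220,175) and (317,267). I measure them, then carry.

```bash
python3 - <<'E'
from h import *
im=cv2.imread("pics/side4.png");h=cv2.cvtColor(im,cv2.COLOR_BGR2HSV)
for x,y in((220,175),(317,267)):
    w=np.zeros(im.shape[:2],np.uint8);cv2.circle(w,(x,y),45,1,-1)
    m=((h[...,0]<25)&(h[...,1]>70)&(w>0)).astype(np.uint8);n,l,s,c=cv2.connectedComponentsWithStats(m);i=1+s[1:,4].argmax()
    P=np.array([at_z("side",p,.094)[:2] for p in np.argwhere(l==i)[:,::-1]]);print(cv2.minEnclosingCircle(P.astype(np.float32)),P.mean(0))
E
python3 -m inch '[[50,[0,10,-1],[0,0,0]],[50,[0,22,-3],[0,0,0]],[50,[0,30,-4],[0,0,0]],[50,[0,30,-4],[0,0,0]],[50,[0,30,-4],[0,0,0]],[50,[0,30,-4],[0,0,0]],[50,[0,30,-4],[0,0,0]],[50,[0,30,-4],[0,0,0]],[50,[0,25,-4],[0,0,0]],[50,[0,15,-3],[0,0,0]],[50,[0,5,0],[0,0,0]],[50,[0,0,0],[0,0,0]]]' 30
python3 -c "
from h import *
corr([.588,-.123,.117])"
```

```text
((0.5508673787117004, 0.1530642807483673), 0.05113082379102707) [0.55040349 0.15159952]
((0.5866333246231079, -0.12337278574705124), 0.05069896578788757) [ 0.58585805 -0.12545064]
time: 14.15
position: [0.5803, -0.1158, 0.2134]
tool_rot: [-0.701, -0.001, 0.713, 0.0]
ft_force: [-0.7, 0.1, -3.4]
grip_width: 0.0641
14.15 pos [ 0.5803 -0.1158  0.2134] shift [96.2  7.5 -9.4] turn [0.07 0.99 0.14] w 0.0641 F [-0.7  0.1 -3.4]
```

```bash
python3 -m inch '[[50,[8,7,-8],[0,1,0]],[50,[15,0,0],[0,0,0]],[50,[20,0,0],[0,0,0]],[50,[18,0,0],[0,0,0]],[50,[10,0,0],[0,0,0]],[50,[4,0,0],[0,0,0]],[50,[0,0,0],[0,0,0]]]' 30
python3 -c "
from h import *
corr([.588,-.123,.117])"
```

```text
time: 15.02
position: [0.5875, -0.1185, 0.1321]
tool_rot: [-0.706, -0.004, 0.708, -0.0]
ft_force: [0.3, 0.2, -2.0]
grip_width: 0.0641
15.025 pos [ 0.5875 -0.1185  0.1321] shift [15.1  4.6 -0.6] turn [0.34 0.13 0.29] w 0.0641 F [ 0.3  0.2 -2. ]
```

```bash
python3 -m inch '[[50,[5,5,0],[0.3,0,0.3]],[50,[5,0,0],[0,0,0]],[50,[3,0,0],[0,0,0]],[50,[1,0,0],[0,0,0]],[50,[0,0,0],[0,0,0]]]' 30
python3 -c "
from h import *
corr([.588,-.123,.117])"
```

```text
time: 15.65
position: [0.5887, -0.1244, 0.1188]
tool_rot: [0.708, -0.001, -0.707, 0.001]
ft_force: [0.3, 1.0, -3.1]
grip_width: 0.0643
15.65 pos [ 0.5887 -0.1244  0.1188] shift [ 1.8 -1.4  0.7] turn [ 0.   -0.07 -0.11] w 0.0643 F [ 0.3  1.  -3.1]
```

```bash
python3 -m inch '[[50,[1.5,0,0],[0,0,0]],[50,[1.5,0,0],[0,0,0]],[50,[0,0,0],[0,0,0]]]' 30
python3 -c "
from h import *
corr([.588,-.123,.117])"
```

```text
time: 16.02
position: [0.589, -0.1245, 0.1167]
tool_rot: [0.708, -0.001, -0.706, 0.001]
ft_force: [0.5, 0.4, -3.4]
grip_width: 0.064
16.025 pos [ 0.589  -0.1245  0.1167] shift [-0.3 -1.5  1. ] turn [ 0.01 -0.12 -0.13] w 0.064 F [ 0.5  0.4 -3.4]
```

Not yet in contact (still −3.4 N); a touch lower.

```bash
python3 -m inch '[[50,[2,0,0],[0,0,0]],[50,[1,0,0],[0,0,0]],[50,[0,0,0],[0,0,0]]]' 30
python3 -c "
from h import *
corr([.588,-.123,.117])"
```

```text
time: 16.4
position: [0.5891, -0.1246, 0.1167]
tool_rot: [0.708, -0.001, -0.706, 0.001]
ft_force: [-1.2, 0.2, -2.2]
grip_width: 0.0644
16.4 pos [ 0.5891 -0.1246  0.1167] shift [-0.3 -1.6  1.1] turn [ 0.02 -0.18 -0.16] w 0.0644 F [-1.2  0.2 -2.2]
```

```bash
python3 -m inch '[[50,[3,0,0],[0,0,0]],[50,[0,0,0],[0,0,0]]]' 30
```

```text
time: 16.65
position: [0.5896, -0.1248, 0.1169]
tool_rot: [0.709, -0.001, -0.705, 0.001]
ft_force: [0.6, -0.1, -3.0]
grip_width: 0.0643
```

Height equals the pick-up height (0.1166) and it will go no lower: it stands on the coaster. Release.

```bash
python3 -m inch '[[66,[0,0,0],[0,0,0]],[72,[0,0,0],[0,0,0]],[87,[0,0,0],[0,0,0]],[87,[0,0,0],[0,0,0]],[87,[0,0,0],[0,0,0]],[87,[-15,0,0],[0,0,0]],[87,[-35,0,0],[0,0,0]],[87,[-45,0,0],[0,0,0]],[87,[-20,0,0],[0,0,0]],[87,[0,0,0],[0,0,0]]]' 25; python3 - <<'E'
from h import *
corr([.569,.0143,.235])
snap("side","side5.png")
for t in("tea_tin","sugar_bowl"):print(t,[ (r["confidence"],at_z("side",r["pixel"],.092).round(3)) for r in imaging.tip_of("side",t)[:2]])
E
```

```text
time: 17.9
position: [0.5906, -0.125, 0.2382]
tool_rot: [0.71, -0.002, -0.704, 0.002]
ft_force: [0.7, 0.3, -1.7]
grip_width: 0.0867
17.9 pos [ 0.5906 -0.125   0.2382] shift [   2.3 -139.4   21.6] turn [ 0.02 -0.52 -0.31] w 0.0867 F [ 0.7  0.3 -1.7]
tea_tin []
sugar_bowl [(0.77, array([ 0.584, -0.129,  0.092]))]
```

View pics/side5.png

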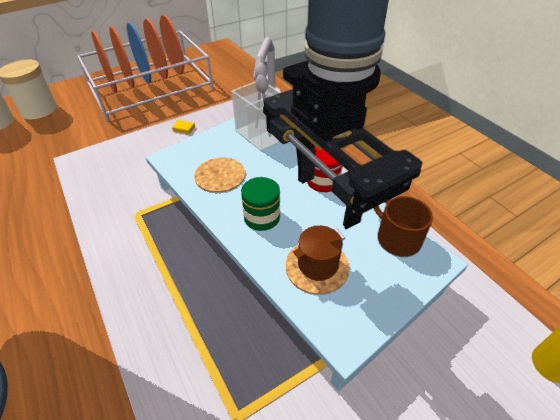

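Bowl stands upright with its lid shut on the right coaster (320,253), tin still at (262,205). Back to the tin.

```bash
python3 -m inch '[[87,[0,-35,5],[0,-0.5,-0.3]],[87,[0,-40,6],[0,0,0]],[87,[0,-35,6],[0,0,0]],[87,[0,-20,3],[0,0,0]],[87,[0,0,0],[0,0,0]],[87,[0,0,0],[0,0,0]]]' 25; python3 -c "
from h import *
corr([.569,.0143,.113])"
```

```text
time: 18.8
position: [0.5652, 0.0077, 0.2278]
tool_rot: [-0.7, -0.001, 0.714, 0.002]
ft_force: [-0.3, -0.5, -0.4]
grip_width: 0.0871
18.8 pos [0.5652 0.0077 0.2278] shift [114.7  -6.1  -6. ] turn [-0.13  1.1   0.25] w 0.0871 F [-0.3 -0.5 -0.4]
```

```bash
python3 -m inch '[[87,[10,-6,-5],[0,1.1,0.2]],[87,[25,0,0],[0,0,0]],[87,[20,0,0],[0,0,0]],[87,[5,0,0],[0,0,0]],[87,[0,0,0],[0,0,0]]]' 25; python3 -c "
from h import *
corr([.569,.0143,.113])"
```

```text
time: 19.42
position: [0.5736, 0.0071, 0.1667]
tool_rot: [0.709, -0.004, -0.705, -0.003]
ft_force: [0.6, -0.7, -0.4]
grip_width: 0.0869
19.425 pos [0.5736 0.0071 0.1667] shift [53.7 -7.2  4.9] turn [-0.54 -0.27 -0.12] w 0.0869 F [ 0.6 -0.7 -0.4]
```

```bash
python3 -m inch '[[87,[0,-7,5],[-0.5,-0.3,0]],[87,[20,0,0],[0,0,0]],[87,[18,0,0],[0,0,0]],[87,[10,0,0],[0,0,0]],[87,[4,0,0],[0,0,0]],[87,[0,0,0],[0,0,0]]]' 25; python3 -c "
from h import *
corr([.569,.0143,.113])"
```

```text
time: 20.18
position: [0.5713, 0.0147, 0.1182]
tool_rot: [0.71, -0.001, -0.704, 0.001]
ft_force: [0.1, -0.1, 0.3]
grip_width: 0.087
20.175 pos [0.5713 0.0147 0.1182] shift [5.2 0.4 2.4] turn [ 0.05 -0.47 -0.19] w 0.087 F [ 0.1 -0.1  0.3]
```

```bash
python3 -m inch '[[75,[5,0,2],[0,-0.5,0]],[66,[0,0,0],[0,0,0]],[60,[0,0,0],[0,0,0]],[55,[0,0,0],[0,0,0]],[50,[0,0,0],[0,0,0]],[50,[0,0,0],[0,0,0]],[50,[0,0,0],[0,0,0]]]' 25; python3 -c "
from h import *
corr([.551,.1535,.14])"
```

```text
time: 21.05
position: [0.5701, 0.0145, 0.1141]
tool_rot: [0.708, -0.001, -0.707, 0.002]
ft_force: [-0.2, -0.8, -1.5]
grip_width: 0.0636
21.05 pos [0.5701 0.0145 0.1141] shift [ -26.5 -138.9   18.9] turn [ 0.04 -0.07 -0.22] w 0.0636 F [-0.2 -0.8 -1.5]
```

```bash
python3 -m inch '[[50,[-6,0,0],[0,0,0]],[50,[-12,-5,0],[0,0,0]],[50,[-12,-20,2],[0,0,0]],[50,[0,-27,4],[0,0,0]],[50,[0,-27,4],[0,0,0]],[50,[0,-27,4],[0,0,0]],[50,[0,-18,3],[0,0,0]],[50,[0,-6,0],[0,0,0]],[50,[0,0,0],[0,0,0]]]' 25; python3 -c "
from h import *
corr([.551,.1535,.118])"
```

```text
time: 22.18
position: [0.5517, 0.1551, 0.1501]
tool_rot: [0.709, 0.0, -0.705, 0.002]
ft_force: [0.8, 0.1, -2.2]
grip_width: 0.0635
22.175 pos [0.5517 0.1551 0.1501] shift [32.1  1.6  0.9] turn [ 0.16 -0.3  -0.09] w 0.0635 F [ 0.8  0.1 -2.2]
```

```bash
python3 -m inch '[[50,[10,2,1],[0.1,-0.3,0]],[50,[10,0,0],[0,0,0]],[50,[6,0,0],[0,0,0]],[50,[3,0,0],[0,0,0]],[50,[0,0,0],[0,0,0]]]' 25; python3 -c "
from h import *
corr([.551,.1535,.118])"
```

```text
time: 22.8
position: [0.5511, 0.1501, 0.1181]
tool_rot: [-0.706, 0.002, 0.708, 0.0]
ft_force: [-0.3, 1.1, -1.1]
grip_width: 0.0639
22.8 pos [0.5511 0.1501 0.1181] shift [ 0.1 -3.4  0.1] turn [-0.17  0.12 -0.14] w 0.0639 F [-0.3  1.1 -1.1]
```

Within 4 mm and at contact height; one small push, release, retreat.

```bash
python3 -m inch '[[50,[2,0,0],[0,0,0]],[66,[0,0,0],[0,0,0]],[72,[0,0,0],[0,0,0]],[87,[0,0,0],[0,0,0]],[87,[0,0,0],[0,0,0]],[87,[0,0,0],[0,0,0]],[87,[-15,0,0],[0,0,0]],[87,[-35,0,0],[0,0,0]],[87,[-45,0,0],[0,0,0]],[87,[-20,0,0],[0,0,0]],[87,[0,0,30],[0,0,0]],[87,[0,0,30],[0,0,0]]]' 25; python3 - <<'E'
from h import *
corr([.551,.1535,.118])
a=snap("side")
for t in("tea_tin","sugar_bowl","caddy"):print(t,[ (r["confidence"],at_z("side",r["pixel"],.09 if t=="caddy" else .094).round(3)) for r in imaging.tip_of("side",t)[:2]])
b=snap("top")
cv2.imwrite("pics/fin.png",cv2.resize(np.hstack([a,b])[:,:,::-1],(800,300),interpolation=cv2.INTER_AREA))
E
```

```text
time: 24.3
position: [0.4946, 0.1506, 0.2431]
tool_rot: [0.711, -0.002, -0.704, -0.001]
ft_force: [-0.3, -0.5, 0.0]
grip_width: 0.0871
24.3 pos [0.4946 0.1506 0.2431] shift [125.6  -3.3 -55.2] turn [-0.2  -0.55 -0.1 ] w 0.0871 F [-0.3 -0.5  0. ]
tea_tin [(0.56, array([0.552, 0.154, 0.094]))]
sugar_bowl [(0.77, array([ 0.59 , -0.125,  0.094]))]
caddy [(0.67, array([0.691, 0.228, 0.09 ])), (0.42, array([0.549, 0.156, 0.09 ]))]
```

View pics/fin.png

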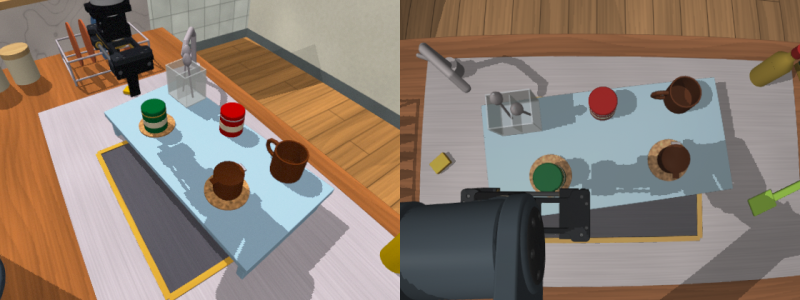

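Both stand upright on the swapped coasters (tin at (153,118), bowl at (228,180) in the left half), the caddy is unmoved and the gripper is clear.

```bash
python3 -c "
from h import *
print(robot.hand_in())"
```

```text
the job is handed in; nothing more can be done
None
```

I swapped the two and handed the job in at about 24 s: tin parked mid-shelf, bowl moved to the right coaster, then the tin to the left one. The hand-in gives no verdict.

| Item | Measured at the end (x, y in m) | Target (x, y in m) |
|---|---|---|
| Tea tin | 0.552, 0.154 | left coaster 0.551, 0.153 |
| Sugar bowl | 0.590, -0.125 | right coaster 0.587, -0.123 |
| Caddy | 0.691, 0.228 | start 0.686–0.688, 0.224–0.226 |

- **Placing:** both stood upright in the last pictures, on the coasters they were swapped to. The caddy differences are within measuring error, and the gripper was open and clear.
- **Checks that were less clear:**
  - **Set-down forces:** at both final set-downs the force reading did not show contact plainly. I let go on height instead: the bowl at the height it was picked up from, the tin at the height worked out from its pick-up.
  - **Bowl position:** an earlier check of the bowl after placing read 0.584, -0.129, a few mm off the final one. Both are well inside the 18 mm limit.
  - **Caddy detection:** the network also reported a low-confidence "caddy" where the tin stands, which I took as false.

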